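# Dock the violet temperature probes in their charging cradles

### The job

Put the three violet-headed temperature probes away in their charging cradles, each in the cradle whose coloured end block matches the probe's tail block, head at the coloured end and lying flat, fully down between the cheeks. Their heads are heavy, so carry each one level and set it down without dropping it. Leave the teal probes and the tube block where they are.

Things in the scene. Friction and masses are not known exactly. Their poses are not given: they have to be found in the camera images.
- probe_violet_yellow: Loose temperature probe lying along its x, 140 mm long: VIOLET head 28 x 28 mm, 30 long, at +x; aluminium stem 16 x 16, 96 long; yellow tail block 28 x 28, 14 long, at -x. Heavy head, 120-190 g. Origin: balance point on the axis, in the stem, 50 mm from the head's end face, 90 from the tail's; 14 mm above the bench at the start, head to robot's left +-12 deg. Goes in the yellow cradle.
- probe_violet_red: Loose temperature probe lying along its x, 140 mm long: VIOLET head 28 x 28 mm, 30 long, at +x; aluminium stem 16 x 16, 96 long; red tail block 28 x 28, 14 long, at -x. Heavy head, 120-190 g. Origin: balance point on the axis, in the stem, 50 mm from the head's end face, 90 from the tail's; 14 mm above the bench at the start, head to robot's left +-12 deg. Goes in the red cradle.
- probe_violet_black: Loose temperature probe lying along its x, 140 mm long: VIOLET head 28 x 28 mm, 30 long, at +x; aluminium stem 16 x 16, 96 long; black tail block 28 x 28, 14 long, at -x. Heavy head, 120-190 g. Origin: balance point on the axis, in the stem, 50 mm from the head's end face, 90 from the tail's; 14 mm above the bench at the start, head to robot's left +-12 deg. Goes in the black cradle.
- probe_teal_yellow: Loose temperature probe lying along its x, 140 mm long: TEAL (blue-green) head 28 x 28 mm, 30 long, at +x; aluminium stem 16 x 16, 96 long; yellow tail block 28 x 28, 14 long, at -x. Heavy head, 120-190 g. Origin: balance point on the axis, in the stem, 50 mm from the head's end face, 90 from the tail's; 14 mm above the bench at the start, head to robot's left +-12 deg. Stays where it is.
- probe_teal_black: Loose temperature probe lying along its x, 140 mm long: TEAL (blue-green) head 28 x 28 mm, 30 long, at +x; aluminium stem 16 x 16, 96 long; black tail block 28 x 28, 14 long, at -x. Heavy head, 120-190 g. Origin: balance point on the axis, in the stem, 50 mm from the head's end face, 90 from the tail's; 14 mm above the bench at the start, head to robot's left +-12 deg. Stays where it is.
- tube_block: Bystander: low white block 56 x 90 mm, with rows of short tubes with violet and teal caps, 44 mm high in all, 0.5 kg, loose. Origin at the centre of its underside, z up, its long side along its y. Stays where it is.
- cradle_yellow: Fixed light grey cradle, x to its yellow end block (x 58-78 mm, 22 high), robot's left +-12 deg. Origin on the bench under a seated probe's balance point (22 mm up, probe x along cradle x). Base 54 wide, 8 thick; tail wall x -103 to -98, 22 high. Cheeks 5 thick, 20 high, 44 clear between, at x 28 to 60 (head) and -98 to -70 (tail); sides open beside the stem.
- cradle_red: Fixed light grey cradle, x to its red end block (x 58-78 mm, 22 high), robot's left +-12 deg. Origin on the bench under a seated probe's balance point (22 mm up, probe x along cradle x). Base 54 wide, 8 thick; tail wall x -103 to -98, 22 high. Cheeks 5 thick, 20 high, 44 clear between, at x 28 to 60 (head) and -98 to -70 (tail); sides open beside the stem.
- cradle_black: Fixed light grey cradle, x to its black end block (x 58-78 mm, 22 high), robot's left +-12 deg. Origin on the bench under a seated probe's balance point (22 mm up, probe x along cradle x). Base 54 wide, 8 thick; tail wall x -103 to -98, 22 high. Cheeks 5 thick, 20 high, 44 clear between, at x 28 to 60 (head) and -98 to -70 (tail); sides open beside the stem.

How it is judged:
At the end, for the whole second after the job is handed in: Each violet probe rests released in the cradle of its tail colour, head at the coloured block: balance point within 12 mm along and across and 18 to 27 mm above the cradle's origin, axis within 0.2 rad, level within 0.08 rad; teal probes and tube block within 20 mm of their starts (x of probe_violet_yellow in the frame of cradle_yellow between -0.012 and 0.012 m and y of probe_violet_yellow in the frame of cradle_yellow between -0.012 and 0.012 m and z of probe_violet_yellow in the frame of cradle_yellow between 0.018 and 0.027 m and angle between the x axis of probe_violet_yellow and the x axis of cradle_yellow, either way round below 0.2 rad and linear speed of each of probe_violet_yellow, probe_violet_red, probe_violet_black below 0.02 m/s and angular speed of each of probe_violet_yellow, probe_violet_red, probe_violet_black below 0.2 rad/s and angle between probe_violet_yellow's own x axis and vertical between 1.49 and 1.65 rad and x of probe_violet_red in the frame of cradle_red between -0.012 and 0.012 m and y of probe_violet_red in the frame of cradle_red between -0.012 and 0.012 m and z of probe_violet_red in the frame of cradle_red between 0.018 and 0.027 m and angle between the x axis of probe_violet_red and the x axis of cradle_red, either way round below 0.2 rad and angle between probe_violet_red's own x axis and vertical between 1.49 and 1.65 rad and x of probe_violet_black in the frame of cradle_black between -0.012 and 0.012 m and y of probe_violet_black in the frame of cradle_black between -0.012 and 0.012 m and z of probe_violet_black in the frame of cradle_black between 0.018 and 0.027 m and angle between the x axis of probe_violet_black and the x axis of cradle_black, either way round below 0.2 rad and angle between probe_violet_black's own x axis and vertical between 1.49 and 1.65 rad and distance of each of probe_teal_yellow, probe_teal_black, tube_block from where it was at the start of the episode below 0.02 m); the robot touches nothing.
It fails at once if a probe or the tube block that should be left alone is moved by more than 20 mm (distance of any of probe_teal_yellow, probe_teal_black, tube_block from where it was at the start of the episode above 0.02 m).
It fails at once if a violet probe is carried or tipped more than 25 degrees out of level (angle between any of probe_violet_yellow, probe_violet_red, probe_violet_black's own x axis and vertical below 1.13 rad or angle between any of probe_violet_yellow, probe_violet_red, probe_violet_black's own x axis and vertical above 2.01 rad).
It fails at once if a violet probe is dropped (by more than about 15 mm) or thrown: out of the fingers and faster than 0.6 m/s ((contact force between the fingers and probe_violet_yellow below 0.05 N and linear speed of probe_violet_yellow above 0.6 m/s) or (contact force between the fingers and probe_violet_red below 0.05 N and linear speed of probe_violet_red above 0.6 m/s) or (contact force between the fingers and probe_violet_black below 0.05 N and linear speed of probe_violet_black above 0.6 m/s)).
It also fails if it takes over 96 s, if anything falls off the work surface, if the arm or the gripper's body presses on something with over 40 N, if the wrist force passes 120 N, or if a joint passes its speed limit or range.

### The arm

A 6-joint arm with a two-finger parallel gripper is mounted at the origin on the work surface. World frame = base frame: x ahead of the robot, y to its left, z up, the work surface at z = 0. Lengths are in m, angles in rad, forces in N, time in s.
With the tool pointing down it reaches from about 0.275 to 0.875 m from the base axis. Payload 12.5 kg.
Tool frame: the origin (TCP) lies between the finger pads; the fingertips stand 22 mm ahead of it and the grasp point (between the pads) lies 3 mm ahead of it (tcp_to_tips is the distance from the TCP to the fingertips, in m); z points along the fingers, y is the direction in which the jaws open and shut (so a half turn about z gives the same grasp; the last joint's range is limited). The gripper opens to 85 mm and grips with 20 to 120 N. Pads are 22 mm wide; open, the fingers measure 114 mm over their backs; the gripper's body (76 mm by 85 mm) begins 54 mm behind the grasp point. The pads swing forward as they close: fully open they stand 13 mm farther back than shut.
Start: joints at [1.085, 0.351, 1.652, -0, 1.139, -0.085], TCP at [0.215, 0.506, 0.253] pointing down, gripper open.
Joint ranges: [-2.75, 2.75], [-0.79, 2.1], [0.01, 2.65], [-1.57, 4.71], [0.07, 3.14], [-2.87, 2.87]. Speed limits (rad/s): [2.22, 2.22, 2.79, 3.14, 3.14, 3.14].

### API

Orientations are given as a unit quaternion [w, x, y, z].
In Python, from workcell import get_state, read_camera, finish_job, tcp_to_tips gives the robot as it stands.
- The arm moves only by the tool drive_tool, never from a script. Its argument "steps" is a list of rows, each a list of 5 numbers: the shift along the tool's x, y, z in mm, then the turn about the tool's z in degrees, then the opening, from 0 (shut) to 1 (fully open). A call has 1 to 10 rows; each row shifts and turns the commanded pose from where the row before left it, along the tool's axes as they then stand; what a row does not reach is not made up. A row lasts 1/8 s, in which the tool goes at most 62.5 mm and 10.7 degrees, less where a joint would pass 70% of its speed; a pose out of reach is approached as far as the arm can. A call with a gripper value outside its range is refused whole. The fingers move at their own pace and stop on an object; the grip force is fixed at half the most. Time passes only in rows, so rows that do not move let the fingers close. It gives the time, the measured TCP pose, the force and the opening at its end, in the units of the state.
- get_state(): the state, without advancing time (a new reading comes with each control period).
- read_camera(name): name is "scene" or "side" or "wrist"; returns a dict with "color" (480x640x3 uint8, red, green, blue), "camera_matrix" (3x3 intrinsics, pixels), "extrinsics" (4x4, takes a point from world to camera coordinates); the wrist camera has in their place "T_tool_cam" (4x4, takes a point from camera to tool coordinates, whose origin is the TCP and whose axes are the flange's). Camera axes: x right, y up, looking along -z (the intrinsics and any distortion apply to the point x, -y, -z); pixel columns grow to the right and rows downward; lengths in m; the calibration is good to about 2 mm. The wrist camera is an equidistant fisheye: a pixel r from the principal point sees the ray r / f radians off the axis. A picture is of the moment at which its call begins: read the wrist's pose just before it. There is no depth.
- finish_job(): hands the job in, once; it reports no verdict.
The state is a dict: "t": time; "qpos": joint angles; "qvel": joint speeds; "joint_torque": joint torques, N m; "ee_pos": TCP position; "ee_rot": TCP orientation; "force": force on the tool from outside, world axes, zero at the start; "torque": the same for the moment, N m; "gripper_width": opening from 0.0 (shut) to 1.0 (fully open).
Only numpy, scipy, OpenCV 4.12 (cv2) and the standard library are available. Lean on these libraries where they do the work, as an engineer would, in place of code of your own. Each camera call takes 0.05 s, during which the arm holds its last target.

## Working session

There is one attempt and no reset: what is moved stays moved. The work goes in short steps, Python scripts to look and compute and a tool call to move; the robot and the scene stay as the last step left them, time stands still between calls to the robot, and variables do not carry over. Pictures are saved under pics/ and viewed, and the job is handed in when it is done.

Besides the shell and the picture viewer there is one more tool, called after "Emit:" as name(argument=value, ...) on one line, values as JSON. drive_tool: Moves the arm, as the interface text tells. Its arguments: {"type":"object","properties":{"steps":{"type":"array","items":{"type":"array","items":{"type":"number"}}}},"required":["steps"]}

```bash
ls; mkdir -p pics
python3 - <<'E'
from workcell import *
import cv2,numpy as np
print(get_state(),tcp_to_tips)
for n in ["scene","side","wrist"]:
    c=read_camera(n); cv2.imwrite(f"pics/{n}0.png",c["color"][:,:,::-1])
    for k in c:
        if k!="color": print(n,k,np.round(c[k],4).tolist() if not isinstance(c[k],str) else c[k])
E
```

```text
pics
{'t': 0.0, 'qpos': array([ 1.08536599e+00,  3.51263936e-01,  1.65244751e+00, -7.49578831e-06,
        1.13907679e+00, -8.46053980e-02]), 'qvel': array([ 1.38084669e-03,  9.79655893e-05,  5.80542528e-04,  5.94356933e-04,
       -5.77568814e-04,  5.60035685e-04]), 'joint_torque': array([ 2.40854075e-03, -5.06109095e+01, -2.91399068e+01,  9.09388336e-05,
        4.51485015e-03,  1.52265511e-05]), 'ee_pos': array([0.21443318, 0.50613915, 0.25273433]), 'ee_rot': array([-1.64818394e-04,  1.99071985e-01,  9.79984687e-01, -5.74632789e-04]), 'force': array([0.67666377, 0.88274343, 1.11613337]), 'torque': array([ 0.0366205 , -0.02195133,  0.03941913]), 'gripper_width': 1.0034651039707632} 0.022
scene camera_matrix [[557.4152, 0.0, 321.7052], [0.0, 557.4152, 235.9044], [0.0, 0.0, 1.0]]
scene extrinsics [[-0.6056, 0.7957, 0.0103, 0.3431], [-0.4592, -0.36, 0.8121, 0.1895], [0.6499, 0.4871, 0.5834, -1.4027], [0.0, 0.0, 0.0, 1.0]]
side camera_matrix [[592.7723, 0.0, 317.0267], [0.0, 592.7723, 234.0633], [0.0, 0.0, 1.0]]
side extrinsics [[-0.9568, -0.2908, -0.0051, 0.5213], [0.218, -0.7287, 0.6491, -0.1583], [-0.1925, 0.62, 0.7606, -0.9055], [0.0, 0.0, 0.0, 1.0]]
wrist camera_matrix [[371.6483, 0.0, 316.9057], [0.0, 371.6483, 241.8756], [0.0, 0.0, 1.0]]
wrist T_tool_cam [[-0.0003, 0.9556, 0.2947, 0.0749], [1.0, 0.0001, 0.0004, 0.0008], [0.0003, 0.2947, -0.9556, -0.1201], [0.0, 0.0, 0.0, 1.0]]
```

View pics/scene0.png

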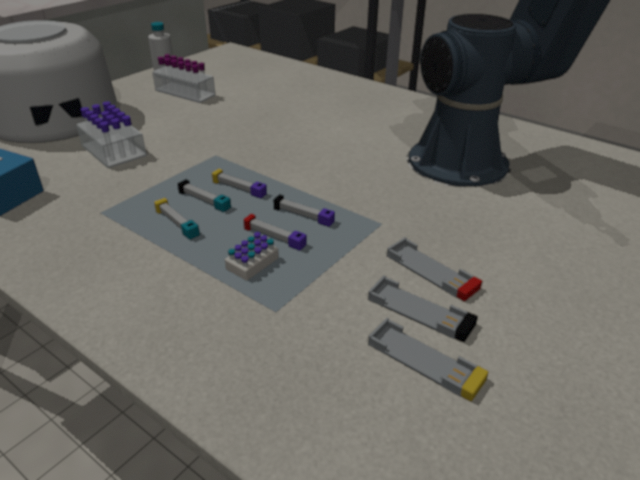

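View pics/side0.png

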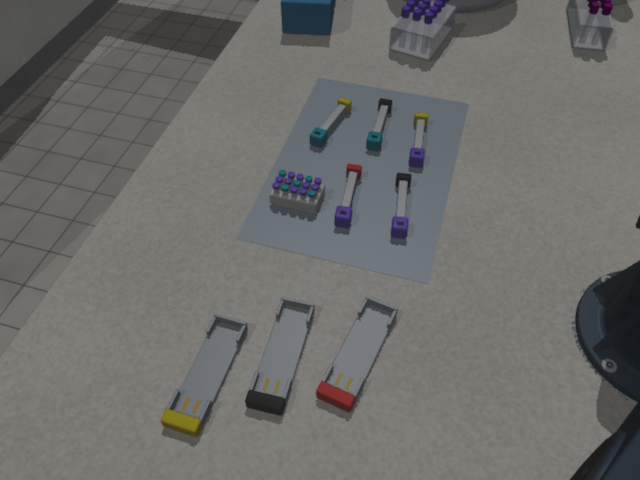

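View pics/wrist0.png

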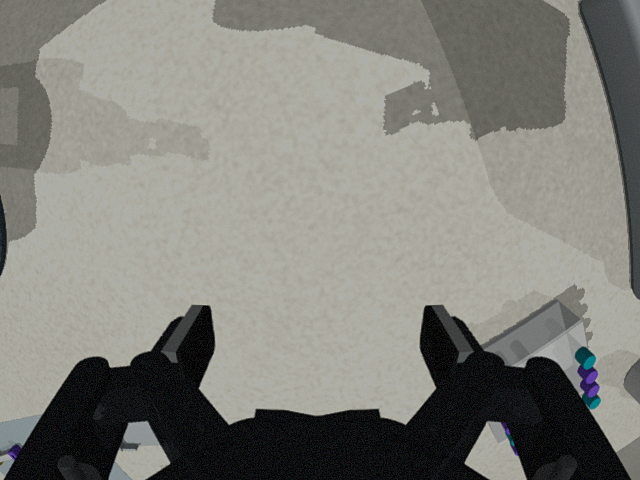

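The scene picture shows the violet probes at about (260,188) yellow tail, (325,215) black and (298,240) red. The teal probes are at (222,203) and (190,229), and the tube block is at (253,255). The cradles are at (435,268) red, (423,308) black and (430,358) yellow. The side picture shows all of these too. Next I'll segment by colour in both views.

```bash
cat > h.py <<'E'
import numpy as np,cv2
from workcell import *
from scipy.spatial.transform import Rotation as R
def ray(c,px,state=None):
    K=c["camera_matrix"];u=(px[0]-K[0,2])/K[0,0];v=(px[1]-K[1,2])/K[1,1]
    if "extrinsics" in c:
        d=np.array([u,-v,-1.]);E=np.array(c["extrinsics"]);Rm=E[:3,:3];o=-Rm.T@E[:3,3];d=Rm.T@d
    else:
        r=np.hypot(u,v);s=np.sinc(r/np.pi);d=np.array([u*s,-v*s,-np.cos(r)])
        T=np.array(c["T_tool_cam"]);q=state["ee_rot"];Rm=R.from_quat([q[1],q[2],q[3],q[0]]).as_matrix()
        o=state["ee_pos"]+Rm@T[:3,3];d=Rm@T[:3,:3]@d
    return o,d/np.linalg.norm(d)
def plane(c,px,z,state=None):
    o,d=ray(c,px,state);return o+d*(z-o[2])/d[2]
def tri(rs):
    A=0;b=0
    for o,d in rs:
        P=np.eye(3)-np.outer(d,d);A=A+P;b=b+P@o
    return np.linalg.solve(A,b)
RNG=dict(violet=((118,90,50),(140,255,255)),teal=((82,100,50),(98,255,255)),yellow=((22,140,80),(32,255,255)),red=((0,150,80),(6,255,255)),black=((0,0,0),(180,255,45)))
def blobs(img,col,amin=15):
    hsv=cv2.cvtColor(img,cv2.COLOR_RGB2HSV);m=cv2.inRange(hsv,*RNG[col])
    if col=="red": m|=cv2.inRange(hsv,(174,150,80),(180,255,255))
    n,l,s,ce=cv2.connectedComponentsWithStats(m)
    return [(np.round(ce[i],1),s[i,4]) for i in range(1,n) if s[i,4]>=amin]
E
python3 - <<'E'
from h import *
for n in ["scene","side"]:
    c=read_camera(n)
    for col in RNG:
        for ce,a in blobs(c["color"],col):
            p=plane(c,ce,.014)
            if .2<p[0]<1 and -.6<p[1]<.6: print(n,col,ce,a,np.round(p[:2],4))
    im=c["color"][:,:,::-1]
    r=(380,225,120,180) if n=="scene" else (155,290,250,150)
    x,y,w,h=(365,230,130,175) if n=="scene" else (155,290,250,150)
    s=3
    cv2.imwrite(f"pics/{n}_cr.png",cv2.resize(im[y:y+h,x:x+w],None,fx=s,fy=s,interpolation=cv2.INTER_CUBIC))
E
```

```text
scene violet [258.2 189.4] 196 [ 0.4313 -0.2823]
scene violet [325.8 217.1] 219 [ 0.427  -0.0957]
scene violet [296.8 240. ] 262 [ 0.527  -0.0919]
scene violet [259.7 242. ] 206 [ 0.5769 -0.1447]
scene violet [241.7 251.3] 209 [ 0.6202 -0.1515]
scene teal [220.9 202.2] 183 [ 0.5209 -0.3091]
scene teal [190.  229.2] 235 [ 0.6311 -0.2845]
scene teal [250.8 247. ] 105 [ 0.5995 -0.1472]
scene teal [269.8 241.2] 31 [ 0.5627 -0.131 ]
scene teal [231.2 251.3] 30 [ 0.6326 -0.1672]
scene yellow [215.8 174.2] 48 [ 0.4417 -0.407 ]
scene yellow [159.4 203.4] 63 [ 0.606  -0.4094]
scene yellow [473.7 382.2] 447 [0.6404 0.3353]
scene red [249.  217.8] 40 [ 0.5277 -0.2197]
scene red [469.3 285.6] 208 [0.4444 0.2365]
scene black [182.1 186.2] 76 [ 0.5273 -0.4266]
scene black [277.3 202.1] 90 [ 0.4452 -0.2136]
scene black [465.3 326.9] 369 [0.5435 0.2759]
side violet [416.2 157.3] 241 [ 0.4289 -0.2811]
side violet [289.4 177.7] 76 [ 0.6469 -0.1569]
side violet [299.6 176.5] 32 [ 0.6295 -0.1655]
side violet [277.4 181.9] 81 [ 0.6648 -0.1398]
side violet [316.  183.8] 75 [ 0.5941 -0.1556]
side violet [3
[... 157 characters left out ...]
 [ 0.4237 -0.0949]
side teal [318.  137.1] 252 [ 0.6291 -0.2841]
side teal [373.8 140.9] 239 [ 0.5189 -0.3047]
side teal [282.1 172.4] 34 [ 0.6648 -0.1666]
side teal [308.6 178.3] 30 [ 0.6117 -0.1657]
side teal [296.7 182.6] 35 [ 0.6296 -0.1484]
side teal [284.5 187. ] 41 [ 0.6477 -0.1309]
side teal [311.5 193.1] 42 [ 0.595  -0.1301]
side yellow [344.3 100.9] 50 [ 0.6095 -0.4134]
side yellow [421.1 115. ] 55 [ 0.4434 -0.4127]
side yellow [180.3 420.5] 530 [0.638  0.3356]
side red [353.7 166.9] 59 [ 0.5383 -0.2201]
side red [335.5 394. ] 450 [0.4456 0.2372]
side black [385.7 103.6] 91 [ 0.5226 -0.4294]
side black [403.  178.4] 117 [ 0.4416 -0.2161]
side black [265.2 402.4] 658 [0.5359 0.2775]
```

View pics/side_cr.png

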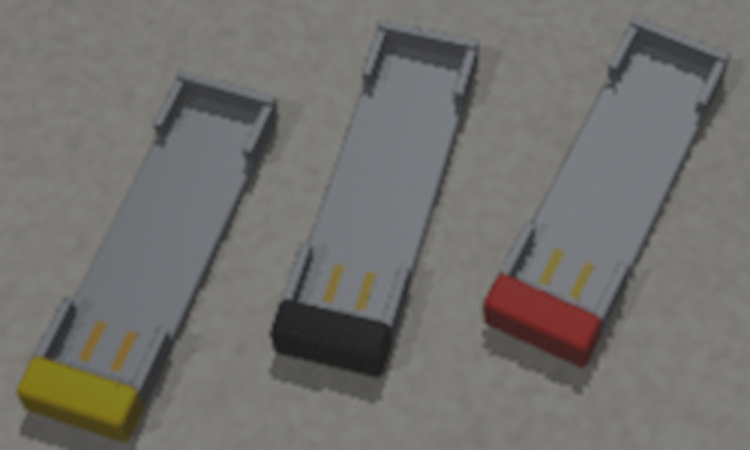

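Emit:
drive_tool(steps=[[-50, -25, 0, 0, 1], [-50, -25, 0, 0, 1], [-50, -25, 0, 0, 1], [-50, -25, 0, 0, 1], [-50, -25, 0, 0, 1], [-50, -25, 0, 0, 1], [-50, -25, 0, 0, 1], [-50, -25, 0, 0, 1], [-50, -25, 0, 0, 1]])

```text
t: 1.38
ee_pos: [0.5421, 0.1221, 0.2533]
ee_rot: [0.0, 0.199, 0.98, 0.0]
force: [1.0, 1.0, -0.3]
gripper_width: 1.002
```

Emit:
drive_tool(steps=[[0, 0, 0, 10, 1], [0, 0, 0, 10, 1], [0, 0, 0, 10, 1], [0, 0, 0, 10, 1], [0, 0, 0, 10, 1], [0, 0, 0, 10, 1], [0, 0, 0, 7, 1], [0, 0, 0, 0, 1], [0, 0, 0, 0, 1]])

```text
t: 2.5
ee_pos: [0.5411, 0.1237, 0.2532]
ee_rot: [-0.0, 0.706, 0.708, -0.0]
force: [0.1, -0.4, -0.2]
gripper_width: 1.0
```

Run:
```python
from h import *
s=get_state();c=read_camera("wrist");print(s["ee_pos"],s["ee_rot"],s["t"])
cv2.imwrite("pics/wrist1.png",c["color"][:,:,::-1])
for col in ("yellow","red","black"):
    for ce,a in blobs(c["color"],col,150):
        print(col,ce,a,np.round(plane(c,ce,.014,s)[:2],4))
```

```text
[0.5410693  0.12369779 0.25322735] [-4.89827353e-05  7.05914983e-01  7.08296571e-01 -4.90927940e-05] 2.5
yellow [418.8   5.3] 584 [0.6409 0.3319]
red [219.1  92.9] 1042 [0.4465 0.2391]
black [313.8  52.7] 1150 [0.5381 0.2759]
black [ 17.  286.5] 357 [0.1261 0.0225]
black [319.3 422.3] 50897 [ 0.5456 -0.1595]
black [  6.4 328.1] 285 [ 0.0685 -0.0506]
```

View pics/wrist1.png

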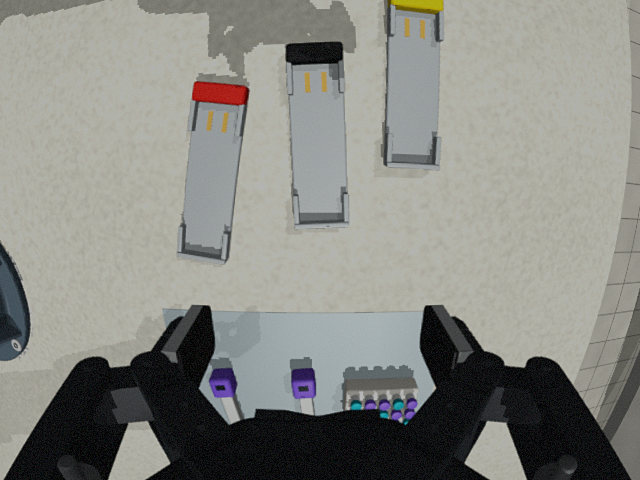

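The wrist view shows the red, black and yellow cradles from left to right. Their end blocks are at (219,93), (314,53) and (417,5), and their tail walls are near (203,258), (322,226) and (412,165). I'll zoom in on the tail wall corners.

Run:
```python
from h import *
im=cv2.imread("pics/wrist1.png")
a=[im[y:y+50,x:x+80] for x,y in ((165,225),(285,185),(375,130))]
b=[im[y:y+50,x:x+80] for x,y in ((180,75),(275,35),(378,0))]
cv2.imwrite("pics/w1z.png",cv2.resize(np.vstack([np.hstack(a),np.hstack(b)]),(792,330),interpolation=cv2.INTER_CUBIC))
```

```text
(no output)
```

View pics/w1z.png

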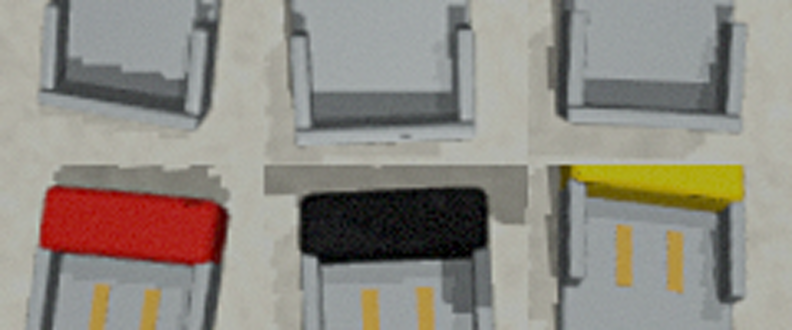

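Run:
```python
from h import *
c=read_camera("wrist");s=get_state()
P=lambda p,z:plane(c,p,z,s)[:2]
T=dict(red=((177.1,256.5),(225,263.8)),black=((295,228.6),(348.9,226.8)),yellow=((386.8,166.4),(439.8,169.7)))
B=dict(red=P((219.1,92.9),.020),black=P((313.8,52.7),.020))
sc={n:read_camera(n) for n in ("scene","side")}
pix=dict(yellow=((473.7,382.2),(180.3,420.5)),red=((469.3,285.6),(335.5,394)),black=((465.3,326.9),(265.2,402.4)))
for k in T:
    a,b=[P(p,.022) for p in T[k]];m=(a+b)/2
    q=tri([ray(sc["scene"],pix[k][0]),ray(sc["side"],pix[k][1])])
    h=(B[k] if k in B else None)
    print(k,"w",np.round(np.linalg.norm(a-b),4),"tail",np.round(m,4),"edge ang",np.round(np.degrees(np.arctan2(*(b-a)[::-1])),1),"block tri",np.round(q,4),"wrist",h)
    for e in ([q[:2]]+([h] if h is not None else [])):
        d=e-m;L=np.linalg.norm(d);d/=L;print("  L",L.round(4),"origin",np.round(m+.103*d,4),"ang from +y (ccw)",np.degrees(np.arctan2(-d[0],d[1])).round(1))
m=(P((390.4,34.8),.02)+P((442.2,40.9),.02))/2;print("yellow x=28",m)
```

```text
red w 0.0531 tail [0.4207 0.0709] edge ang -8.0 block tri [0.4455 0.2371 0.0148] wrist [0.44826656 0.23855367]
  L 0.1681 origin [0.4359 0.1727] ang from +y (ccw) -8.5
  L 0.1699 origin [0.4374 0.1725] ang from +y (ccw) -9.3
black w 0.0529 tail [0.5466 0.1056] edge ang 2.1 block tri [0.5373 0.2744 0.0078] wrist [0.53835788 0.27465429]
  L 0.1691 origin [0.5409 0.2084] ang from +y (ccw) 3.1
  L 0.1693 origin [0.5416 0.2085] ang from +y (ccw) 2.8
yellow w 0.0536 tail [0.635  0.1659] edge ang -1.4 block tri [0.6387 0.3349 0.0121] wrist None
  L 0.169 origin [0.6372 0.2689] ang from +y (ccw) -1.3
yellow x=28 [0.63656219 0.29483981]
```

Emit:
drive_tool(steps=[[-53, -10, 0, 0, 1], [-53, -10, 0, 0, 1], [-53, -10, 0, 0, 1], [-53, -10, 0, 0, 1], [-53, -10, 0, 0, 1], [-53, -10, 0, 0, 1], [-53, -10, 0, 0, 1], [0, 0, 0, 0, 1], [0, 0, 0, 0, 1]])

```text
t: 3.82
ee_pos: [0.4713, -0.247, 0.2532]
ee_rot: [-0.0, 0.707, 0.707, 0.0]
force: [0.0, 0.2, -0.8]
gripper_width: 0.999
```

Run:
```python
from h import *
s=get_state();c=read_camera("wrist");print(s["ee_pos"],s["ee_rot"],s["t"])
cv2.imwrite("pics/wrist2.png",c["color"][:,:,::-1])
for col in ("violet","teal","yellow","red","black"):
    for ce,a in blobs(c["color"],col,60):
        print(col,ce,a,np.round(plane(c,ce,.020,s)[:2],4))
```

```text
[ 0.47129141 -0.2470437   0.25317887] [-2.03604639e-04  7.06884670e-01  7.07328789e-01  7.15074463e-05] 3.825
violet [373.8  49.9] 881 [ 0.5251 -0.0917]
violet [267.7  53.6] 838 [ 0.4257 -0.0958]
violet [461.7  67.2] 157 [ 0.6132 -0.1014]
violet [478.1  69.7] 160 [ 0.6312 -0.1018]
violet [508.9  75. ] 141 [ 0.6671 -0.1024]
violet [444.4  82.6] 168 [ 0.5949 -0.1191]
violet [461.6  84.8] 161 [ 0.6131 -0.1195]
violet [493.7  89.4] 151 [ 0.649 -0.12 ]
violet [508.5  91.8] 144 [ 0.6666 -0.1203]
violet [444.  100.6] 162 [ 0.5946 -0.1372]
violet [477.4 104.5] 154 [ 0.6307 -0.1377]
violet [493.2 106.7] 149 [ 0.6488 -0.138 ]
violet [275.7 241.8] 849 [ 0.4306 -0.2801]
teal [444.8  64.9] 160 [ 0.5953 -0.1011]
teal [494.   72.2] 152 [ 0.6494 -0.1019]
teal [477.9  87.1] 157 [ 0.631  -0.1198]
teal [461.  102.5] 159 [ 0.6127 -0.1374]
teal [508.1 109. ] 142 [ 0.6665 -0.1384]
teal [464.8 243.8] 835 [ 0.6274 -0.2822]
teal [363.7 263.1] 821 [ 0.5195 -0.3028]
yellow [292.3 342.9] 333 [ 0.4443 -0.3984]
red [384.9 170.5] 395 [ 0.537  -0.2084]
black [ 2.6 11.8] 108 [0.078  0.0212]
black [31.8 21.5] 167 [ 0.137  -0.0096]
black [ 1.9 50.8] 72 [ 0.0832 -0.0338]
black [375.7  44.5] 63 [ 0.5269 -0.0862]
black [265.7  48.2] 79 [ 0.4237 -0.0903]
black [286.4 173. ] 406 [ 0.4427 -0.2115]
black [319.1 422.3] 50758 [ 0.4747 -0.524 ]
black [361.6 358.5] 238 [ 0.5232 -0.4205]
```

View pics/wrist2.png

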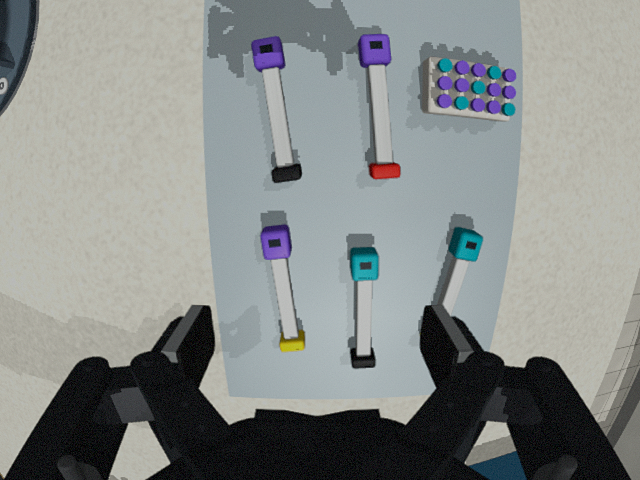

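Emit:
drive_tool(steps=[[58, -20, 0, 0, 0.6], [59, -21, 0, 0, 0.6], [0, 0, 0, -8.3, 0.6], [0, 0, 50, 0, 0.6], [0, 0, 50, 0, 0.6], [0, 0, 50, 0, 0.6], [0, 0, 37, 0, 0.6], [0, 0, 0, 0, 0.6]])

```text
t: 4.88
ee_pos: [0.4292, -0.1291, 0.0648]
ee_rot: [-0.002, 0.653, 0.757, -0.001]
force: [0.4, 0.0, -0.1]
gripper_width: 0.598
```

Run:
```python
from h import *
s=get_state();c=read_camera("wrist");print(s["ee_pos"],s["ee_rot"],s["t"],s["gripper_width"])
cv2.imwrite("pics/wrist3.png",c["color"][:,:,::-1])
```

```text
[ 0.4292166  -0.12907093  0.06483427] [-2.16804088e-03  6.53171121e-01  7.57206920e-01 -6.82869669e-04] 4.875 0.5982858008483481
```

View pics/wrist3.png

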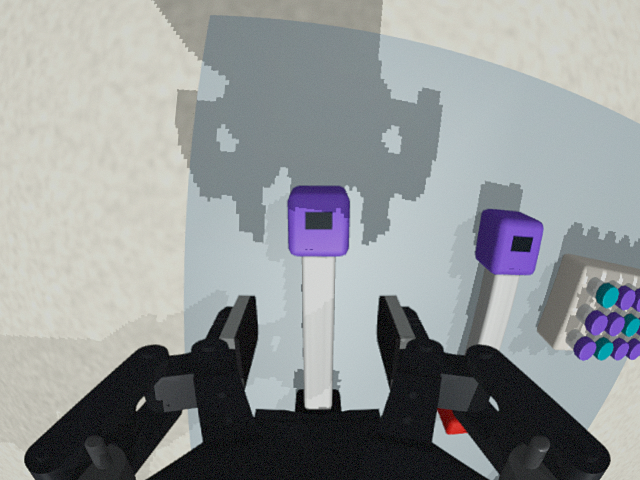

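The probe's stem lies centred and parallel between the jaws, with its head at (319,220). I'll descend and close.

Emit:
drive_tool(steps=[[0, 0, 20, 0, 0.6], [0, 0, 19, 0, 0.6], [0, 0, 0, 0, 0.6], [0, 0, 0, 0, 0], [0, 0, 0, 0, 0], [0, 0, 0, 0, 0], [0, 0, 0, 0, 0], [0, 0, 0, 0, 0]])

```text
t: 5.92
ee_pos: [0.4309, -0.1307, 0.0286]
ee_rot: [0.001, 0.654, 0.757, 0.0]
force: [-2.0, 1.6, 12.7]
gripper_width: 0.163
```

Emit:
drive_tool(steps=[[0, 0, -5, 0, 0], [0, 0, -15, 0, 0], [0, 0, -30, 0, 0], [0, 0, 0, 0, 0], [0, 0, 0, 0, 0]])

```text
t: 6.55
ee_pos: [0.4302, -0.1305, 0.0773]
ee_rot: [0.0, 0.654, 0.757, 0.0]
force: [0.0, 0.1, -2.4]
gripper_width: 0.167
```

Run:
```python
from h import *
s=get_state();c=read_camera("wrist");print(s["ee_pos"],s["ee_rot"],s["t"],s["gripper_width"],s["force"])
a=c["color"][:,:,::-1]
b=read_camera("side")["color"][:,:,::-1]
cv2.imwrite("pics/w4.png",np.vstack([cv2.resize(a,(400,300)),cv2.resize(b[60:285,240:540],(400,300),interpolation=cv2.INTER_CUBIC)]))
```

```text
[ 0.43015917 -0.13046348  0.07730205] [7.22556695e-05 6.53838618e-01 7.56634031e-01 1.29918488e-05] 6.55 0.16702350794648999 [ 0.04114839  0.0826213  -2.37478558]
```

View pics/w4.png

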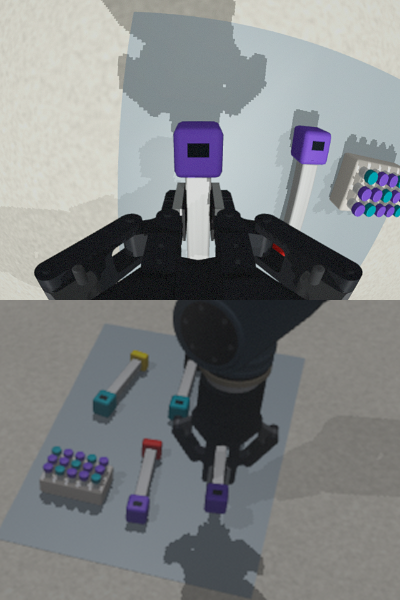

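The probe is held level at a 2.4 N load. I'll carry it to the black cradle.

Emit:
drive_tool(steps=[[0, 0, -30, 0, 0], [0, 0, -30, 5.3, 0], [20, 8, 0, 0, 0], [40, 15, 0, 0, 0], [50, 19, 0, 0, 0], [55, 21, 0, 0, 0], [55, 21, 0, 0, 0], [50, 19, 0, 0, 0], [40, 15, 0, 0, 0], [23, 10, 0, 0, 0]])

```text
t: 7.9
ee_pos: [0.5403, 0.2107, 0.1362]
ee_rot: [-0.0, 0.688, 0.726, -0.001]
force: [-0.3, -0.8, -0.6]
gripper_width: 0.167
```

Emit:
drive_tool(steps=[[0, 0, 20, 0, 0], [0, 0, 30, 0, 0], [0, 0, 10, 0, 0], [0, 0, 0, 0, 0], [0, 0, 0, 0, 0]])

```text
t: 8.52
ee_pos: [0.541, 0.2089, 0.0781]
ee_rot: [0.0, 0.688, 0.726, 0.001]
force: [0.2, 0.0, -1.7]
gripper_width: 0.168
```

```bash
cat > look.py <<'E'
import sys
from h import *
s=get_state();c=read_camera("wrist");q=s["ee_rot"]
print(s["ee_pos"].round(4),"ccw",np.degrees(2*np.arctan2(q[2],q[1])-np.pi/2).round(2),s["t"],s["gripper_width"],s["force"].round(1))
a=c["color"][:,:,::-1]
b=read_camera("side")["color"][:,:,::-1]
x,y=int(sys.argv[2]),int(sys.argv[3])
cv2.imwrite(sys.argv[1],np.hstack([cv2.resize(a,(400,300)),cv2.resize(b[y:y+150,x:x+200],(400,300),interpolation=cv2.INTER_CUBIC)]))
E
python3 look.py pics/w5.png 190 280
```

```text
[0.541  0.2089 0.0781] ccw 3.03 8.525 0.16772750366079447 [ 0.2  0.  -1.7]
```

View pics/w5.png

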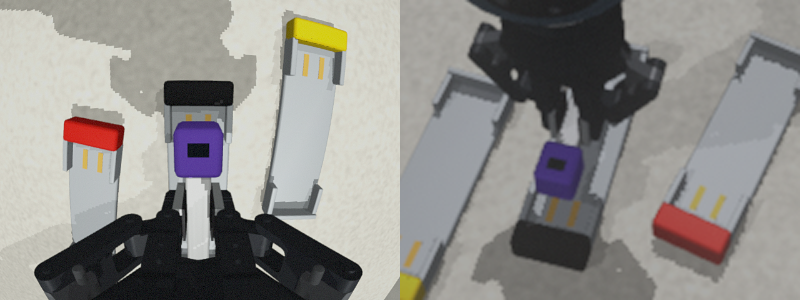

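The head is centred over the black cradle, short of its end block at (198,93). I'll lower it.

Emit:
drive_tool(steps=[[0, 0, 12, 0, 0], [0, 0, 12, 0, 0], [0, 0, 10, 0, 0], [0, 0, 4, 0, 0], [0, 0, 2, 0, 0], [0, 0, 0, 0, 0], [0, 0, 0, 0, 0]])

```text
t: 9.5
ee_pos: [0.5407, 0.2089, 0.0376]
ee_rot: [0.0, 0.688, 0.726, 0.0]
force: [0.7, 0.2, -1.0]
gripper_width: 0.17
```

```bash
python3 look.py pics/w6.png 190 280
```

```text
[0.5407 0.2089 0.0376] ccw 3.04 9.5 0.16990969615192839 [ 0.7  0.2 -1. ]
```

View pics/w6.png

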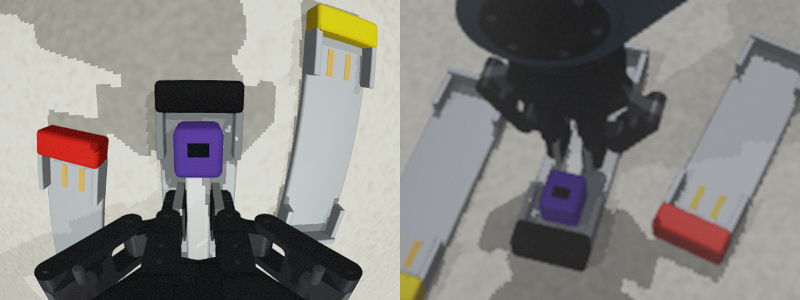

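Emit:
drive_tool(steps=[[0, 0, 1, 0, 0], [0, 0, 0, 0, 0], [0, 0, 0, 0, 0]])

```text
t: 9.98
ee_pos: [0.5406, 0.2088, 0.0366]
ee_rot: [0.0, 0.688, 0.726, 0.0]
force: [-2.7, -0.8, 5.9]
gripper_width: 0.168
```

Contact at +5.9 N. I'll release and retreat.

Emit:
drive_tool(steps=[[0, 0, 0, 0, 0.3], [0, 0, 0, 0, 0.5], [0, 0, 0, 0, 0.5], [0, 0, -20, 0, 0.5], [0, 0, -40, 0, 0.5], [0, 0, -50, 0, 0.5], [0, 0, -30, 0, 0.6], [0, 0, 0, 0, 0.6]])

```text
t: 10.98
ee_pos: [0.5416, 0.2092, 0.18]
ee_rot: [0.001, 0.688, 0.726, 0.002]
force: [0.6, -0.0, 0.8]
gripper_width: 0.6
```

```bash
python3 look.py pics/w7.png 190 280
```

```text
[0.5416 0.2092 0.18  ] ccw 3.04 10.975 0.5998816458374583 [ 0.6 -0.   0.8]
```

View pics/w7.png

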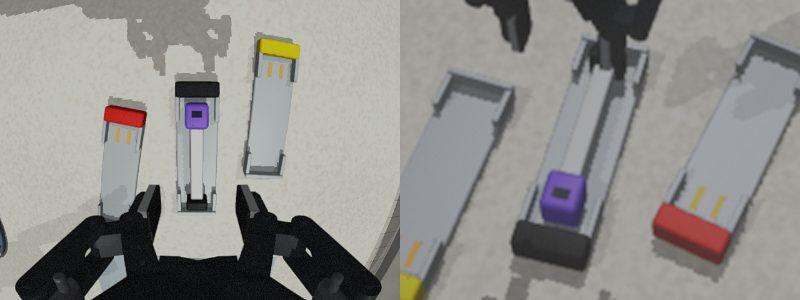

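The black-tail probe is seated and centred in the black cradle, with its head at (197,115). Next is the red-tail probe.

Emit:
drive_tool(steps=[[-47, -4, 0, 0, 0.6], [-48, -4, 0, 0, 0.6], [-48, -5, 0, 0, 0.6], [-48, -5, 0, 0, 0.6], [-48, -4, 0, 0, 0.6], [-48, -4, 0, 0, 0.6], [-48, -4, 0, 0, 0.6], [0, 0, 40, -2.9, 0.6], [0, 0, 50, 0, 0.6], [0, 0, 24, 0, 0.6]])

```text
t: 12.32
ee_pos: [0.5264, -0.1269, 0.059]
ee_rot: [-0.002, 0.67, 0.743, -0.001]
force: [0.1, -0.8, 0.2]
gripper_width: 0.605
```

Emit:
drive_tool(steps=[[0, 0, 0, 0, 0.6]])

```text
t: 12.45
ee_pos: [0.5267, -0.1269, 0.0602]
ee_rot: [-0.002, 0.67, 0.743, -0.001]
force: [0.3, 0.1, 1.4]
gripper_width: 0.604
```

```bash
python3 look.py pics/w8.png 280 100
```

```text
[ 0.5267 -0.1269  0.0602] ccw 5.93 12.45 0.603877294066537 [0.3 0.1 1.4]
```

View pics/w8.png

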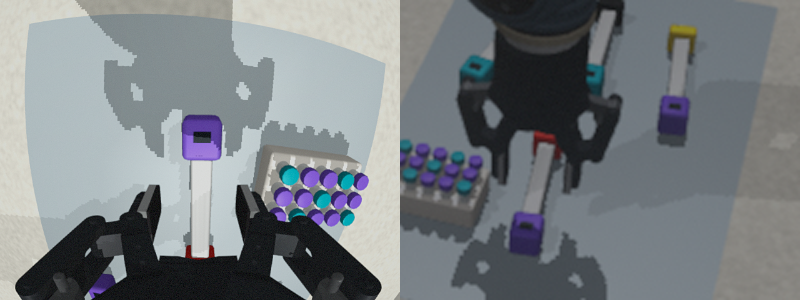

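The stem sits about 2 mm right of centre, with the head at (202,137), and the tube block is close on the right. I'll narrow the jaws to 0.4 before descending.

Emit:
drive_tool(steps=[[0, 1, 0, 0, 0.4], [0, 0, 0, 0, 0.4], [0, 0, 20, 0, 0.4], [0, 0, 14, 0, 0.4], [0, 0, 0, 0, 0.4], [0, 0, 0, 0, 0], [0, 0, 0, 0, 0], [0, 0, 0, 0, 0], [0, 0, 0, 0, 0], [0, 0, 0, 0, 0]])

```text
t: 13.8
ee_pos: [0.5297, -0.1273, 0.029]
ee_rot: [0.001, 0.67, 0.743, 0.0]
force: [-1.2, 0.2, 5.9]
gripper_width: 0.167
```

Emit:
drive_tool(steps=[[0, 0, -5, 0, 0], [0, 0, -15, 0, 0], [0, 0, -30, 0, 0], [0, 0, -40, 0, 0], [0, 0, -20, 0, 0], [0, 0, 0, 7.5, 0], [0, 0, 0, 7.4, 0], [0, 0, 0, 0, 0]])

```text
t: 14.8
ee_pos: [0.5292, -0.1272, 0.139]
ee_rot: [0.0, 0.76, 0.65, 0.0]
force: [-0.1, 0.4, -1.9]
gripper_width: 0.168
```

Emit:
drive_tool(steps=[[20, -10, 0, 0, 0], [45, -22, 0, 0, 0], [50, -24, 0, 0, 0], [52, -26, 0, 0, 0], [50, -24, 0, 0, 0], [45, -22, 0, 0, 0], [20, -10, 20, 0, 0], [0, 0, 30, 0, 0], [0, 0, 10, 0, 0], [0, 0, 0, 0, 0]])

```text
t: 16.05
ee_pos: [0.4365, 0.1729, 0.0783]
ee_rot: [-0.0, 0.76, 0.65, -0.0]
force: [-0.7, -0.0, -1.8]
gripper_width: 0.17
```

```bash
python3 look.py pics/w9.png 240 280
```

```text
[0.4365 0.1729 0.0783] ccw -8.92 16.05 0.1702420534924358 [-0.7 -0.  -1.8]
```

View pics/w9.png

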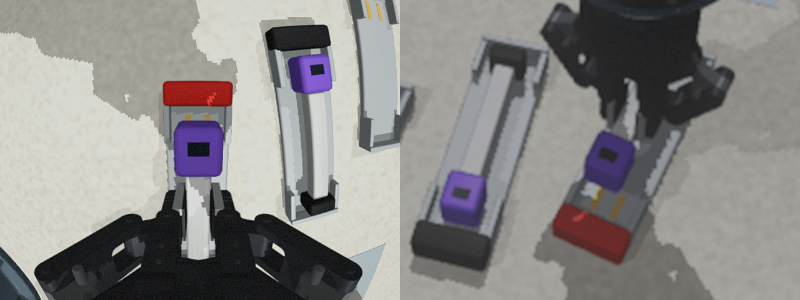

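The head is centred over the red cradle, so I'll lower it.

Emit:
drive_tool(steps=[[0, 0, 12, 0, 0], [0, 0, 12, 0, 0], [0, 0, 10, 0, 0], [0, 0, 4, 0, 0], [0, 0, 2, 0, 0], [0, 0, 1, 0, 0], [0, 0, 0, 0, 0], [0, 0, 0, 0, 0]])

```text
t: 17.15
ee_pos: [0.437, 0.1729, 0.0375]
ee_rot: [0.0, 0.76, 0.65, 0.0]
force: [0.3, 0.6, -2.5]
gripper_width: 0.171
```

Emit:
drive_tool(steps=[[0, 0, 1, 0, 0], [0, 0, 0, 0, 0], [0, 0, 0, 0, 0]])

```text
t: 17.52
ee_pos: [0.4371, 0.1729, 0.0369]
ee_rot: [0.0, 0.76, 0.65, 0.0]
force: [-3.2, -0.5, 8.9]
gripper_width: 0.169
```

Emit:
drive_tool(steps=[[0, 0, 0, 0, 0.3], [0, 0, 0, 0, 0.5], [0, 0, 0, 0, 0.5], [0, 0, -20, 0, 0.5], [0, 0, -40, 0, 0.5], [0, 0, -50, 0, 0.5], [0, 0, -30, 0, 0.6], [0, 0, 0, 0, 0.6]])

```text
t: 18.52
ee_pos: [0.4378, 0.1731, 0.1782]
ee_rot: [0.001, 0.76, 0.65, 0.002]
force: [-0.4, -0.5, -0.1]
gripper_width: 0.603
```

```bash
python3 look.py pics/w10.png 240 280
```

```text
[0.4378 0.1731 0.1782] ccw -8.96 18.525 0.6031849330374648 [-0.4 -0.5 -0.1]
```

View pics/w10.png

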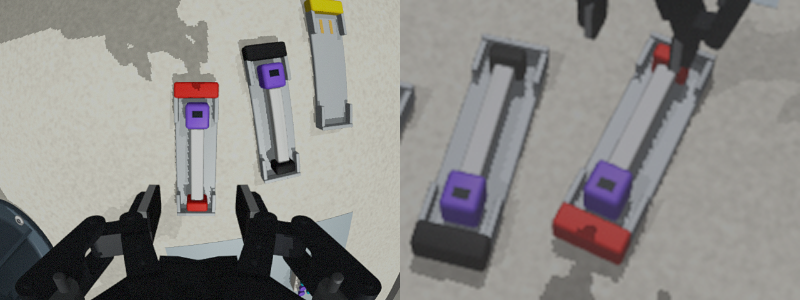

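The red-tail probe is seated, with its head at (197,116). Next is the yellow-tail probe.

Emit:
drive_tool(steps=[[0, 0, 0, -7.8, 0.5], [0, 0, 0, -7.8, 0.5], [-53, -6, 0, 0, 0.5], [-54, -6, 0, 0, 0.5], [-54, -7, 0, 0, 0.5], [-54, -7, 0, 0, 0.5], [-54, -7, 0, 0, 0.5], [-54, -7, 0, 0, 0.5], [-54, -6, 0, 0, 0.5], [-54, -6, 0, 0, 0.5]])

```text
t: 19.88
ee_pos: [0.4343, -0.2628, 0.1749]
ee_rot: [-0.001, 0.665, 0.747, -0.0]
force: [-0.4, -0.2, 0.0]
gripper_width: 0.498
```

Emit:
drive_tool(steps=[[-54, -6, 0, 0, 0.5], [0, 0, 40, 0, 0.5], [0, 0, 50, 0, 0.5], [0, 0, 20, 0, 0.5], [0, 0, 0, 0, 0.5], [0, 0, 0, 0, 0.5]])

```text
t: 20.62
ee_pos: [0.4355, -0.3157, 0.0666]
ee_rot: [0.0, 0.665, 0.747, -0.0]
force: [0.6, 0.2, 0.9]
gripper_width: 0.5
```

```bash
python3 look.py pics/w11.png 340 60
```

```text
[ 0.4355 -0.3157  0.0666] ccw 6.64 20.625 0.5004149673203694 [0.6 0.2 0.9]
```

View pics/w11.png

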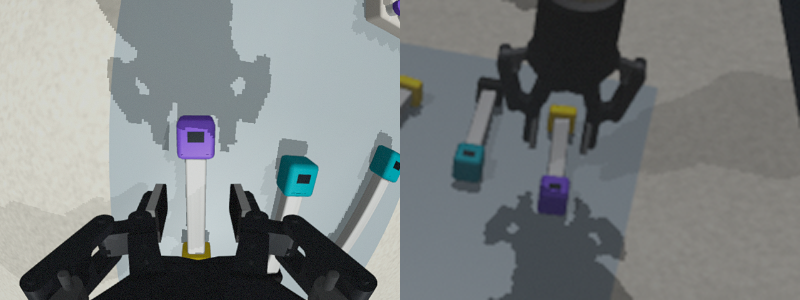

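Emit:
drive_tool(steps=[[0, -1, 0, 0, 0.4], [0, 0, 20, 0, 0.4], [0, 0, 18, 0, 0.4], [0, 0, 0, 0, 0.4], [0, 0, 0, 0, 0], [0, 0, 0, 0, 0], [0, 0, 0, 0, 0], [0, 0, 0, 0, 0], [0, 0, 0, 0, 0]])

```text
t: 21.85
ee_pos: [0.4346, -0.316, 0.0289]
ee_rot: [0.0, 0.665, 0.747, 0.0]
force: [-0.3, 0.9, 6.3]
gripper_width: 0.168
```

Emit:
drive_tool(steps=[[0, 0, -5, 0, 0], [0, 0, -15, 0, 0], [0, 0, -30, 0, 0], [0, 0, -40, 0, 0], [0, 0, -20, 7.9, 0], [0, 0, 0, 0, 0], [20, 6, 0, 0, 0], [45, 14, 0, 0, 0], [55, 18, 0, 0, 0], [55, 18, 0, 0, 0]])

```text
t: 23.1
ee_pos: [0.494, -0.1392, 0.1373]
ee_rot: [-0.001, 0.714, 0.7, -0.0]
force: [1.3, -1.7, -1.3]
gripper_width: 0.169
```

Emit:
drive_tool(steps=[[55, 18, 0, 0, 0], [55, 18, 0, 0, 0], [55, 18, 0, 0, 0], [55, 18, 0, 0, 0], [55, 18, 0, 0, 0], [55, 18, 0, 0, 0], [55, 18, 0, 0, 0], [29, 7, 20, 0, 0], [0, 0, 30, 0, 0], [0, 0, 10, 0, 0]])

```text
t: 24.35
ee_pos: [0.634, 0.2696, 0.075]
ee_rot: [-0.001, 0.714, 0.7, -0.002]
force: [0.1, -0.8, -1.2]
gripper_width: 0.17
```

Emit:
drive_tool(steps=[[0, 0, 0, 0, 0], [0, 0, 0, 0, 0]])

```text
t: 24.6
ee_pos: [0.6367, 0.269, 0.0794]
ee_rot: [0.0, 0.715, 0.699, 0.001]
force: [-0.0, 0.1, -1.0]
gripper_width: 0.166
```

```bash
python3 look.py pics/w12.png 130 300
```

```text
[0.6367 0.269  0.0794] ccw -1.27 24.6 0.16644794048992123 [-0.   0.1 -1. ]
```

View pics/w12.png

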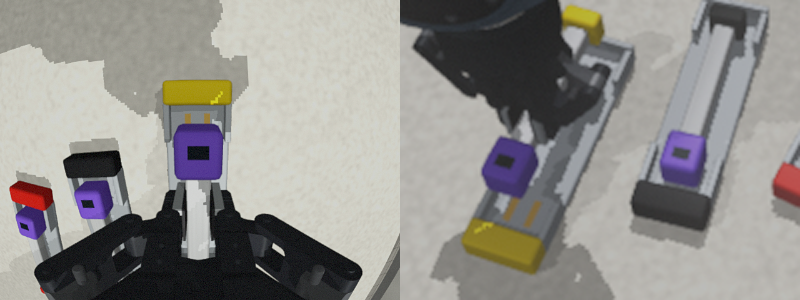

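The head is centred, with about 2 mm more gap to its end block than the others had. I'll shift 2 mm forward and lower.

Emit:
drive_tool(steps=[[2, 0, 12, 0, 0], [0, 0, 12, 0, 0], [0, 0, 10, 0, 0], [0, 0, 4, 0, 0], [0, 0, 2, 0, 0], [0, 0, 1, 0, 0], [0, 0, 0, 0, 0], [0, 0, 0, 0, 0]])

```text
t: 25.7
ee_pos: [0.6365, 0.271, 0.0376]
ee_rot: [0.0, 0.715, 0.699, 0.0]
force: [-0.1, 0.7, -2.0]
gripper_width: 0.165
```

Emit:
drive_tool(steps=[[0, 0, 1, 0, 0], [0, 0, 0, 0, 0], [0, 0, 0, 0, 0]])

```text
t: 26.08
ee_pos: [0.6365, 0.271, 0.0369]
ee_rot: [0.0, 0.715, 0.699, 0.0]
force: [-2.6, -0.1, 5.7]
gripper_width: 0.168
```

Emit:
drive_tool(steps=[[0, 0, 0, 0, 0.3], [0, 0, 0, 0, 0.5], [0, 0, 0, 0, 0.5], [0, 0, -20, 0, 0.5], [0, 0, -40, 0, 0.5], [0, 0, -50, 0, 0.5], [-40, -40, -30, 0, 0.6], [-40, -40, 0, 0, 0.6], [-40, 0, 0, 0, 0.6], [0, 0, 0, 0, 0.6]])

```text
t: 27.32
ee_pos: [0.5548, 0.1518, 0.1774]
ee_rot: [0.001, 0.716, 0.698, 0.001]
force: [0.7, 0.2, -0.1]
gripper_width: 0.6
```

Emit:
drive_tool(steps=[[0, 0, 0, 0, 0.6], [0, 0, 0, 0, 0.6]])

```text
t: 27.58
ee_pos: [0.5549, 0.1545, 0.1759]
ee_rot: [0.0, 0.715, 0.7, 0.0]
force: [0.5, 0.3, -0.4]
gripper_width: 0.601
```

Run:
```python
from h import *
s=get_state();c=read_camera("wrist");print(s["ee_pos"],s["t"])
cv2.imwrite("pics/w13.png",c["color"][:,:,::-1])
C=dict(red=((.4372,.1726),-9.0),black=((.5412,.2085),3.0),yellow=((.637,.269),-1.3))
V=[plane(c,ce,.030,s)[:2] for ce,a in blobs(c["color"],"violet",300)]
for k,(o,a) in C.items():
    a=np.radians(a);X=np.array([-np.sin(a),np.cos(a)]);Y=np.array([-X[1],X[0]])
    for p in V:
        d=p-np.array(o)
        if np.hypot(*d)<.06: print(k,"head centre in cradle (expect 35,0)",(d@X*1e3).round(1),(d@Y*1e3).round(1))
for n in("scene","side"):
    c=read_camera(n);cv2.imwrite(f"pics/{n}_end.png",c["color"][:,:,::-1])
    print(n,[(ce.tolist(),int(a)) for col in("violet","teal") for ce,a in blobs(c["color"],col,25)])
```

```text
[0.55485552 0.15446944 0.17586659] 27.575
red head centre in cradle (expect 35,0) 37.7 -3.5
black head centre in cradle (expect 35,0) 36.2 -0.1
yellow head centre in cradle (expect 35,0) 34.9 2.2
scene [([105.4, 115.8], 832), ([259.7, 242.4], 194), ([241.7, 251.3], 201), ([455.5, 275.6], 295), ([448.9, 314.2], 374), ([455.8, 367.9], 473), ([156.8, 25.8], 95), ([221.9, 202.6], 214), ([190.0, 229.2], 243), ([250.8, 247.0], 103), ([269.8, 241.3], 30), ([231.2, 251.3], 30)]
side [([316.0, 183.9], 76), ([304.5, 187.7], 83), ([343.2, 374.6], 453), ([271.5, 379.0], 463), ([189.6, 398.5], 524), ([375.0, 146.5], 78), ([308.5, 178.4], 31), ([311.5, 193.2], 44)]
```

View pics/w13.png

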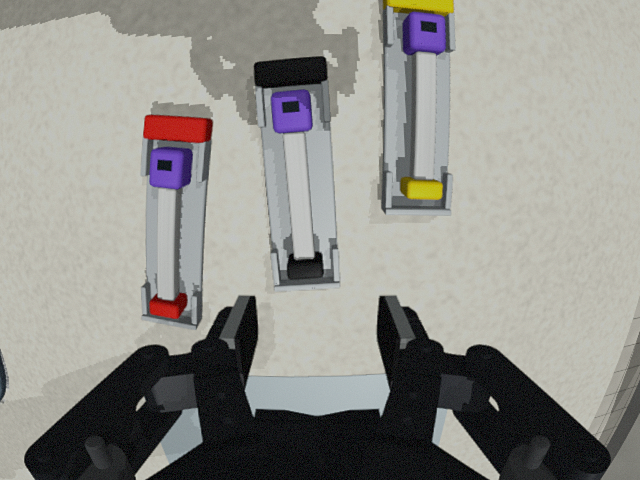

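View pics/side_end.png

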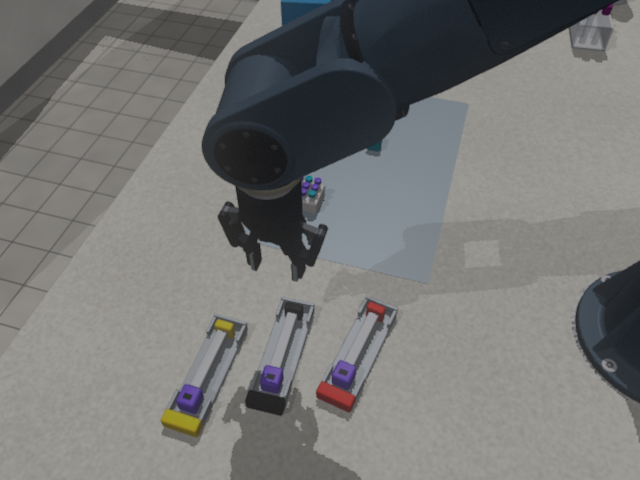

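The wrist and side views show all three probes flat in their matching cradles. The heads are at (171,168), (291,111) and (425,33), and each is within about 4 mm of centre. The teal heads and tube caps are where they were. Handing in.

```bash
python3 -c "
from workcell import *
print(finish_job())"
```

```text
the job is handed in; nothing more can be done
None
```

The three violet probes are each in the cradle matching their tail colour, head at the coloured end. I handed the job in at about 28 s of the 96 s allowed. I gripped each probe by the stem at its balance point and carried it level. I lowered each one until it touched the cradle (6–9 N), released it, and moved the arm clear.

- **Position:** in the last wrist picture, the head centres lie within about 3 mm along and 4 mm across of where they should be. Some of that is probably viewing angle.
- **Lying flat:** the wrist and side pictures show the probes flat between the cheeks. I judged this by eye and did not measure tilt or height.
- **Teal probes and tube block:** in the scene camera the tube caps and one teal head moved less than 1 pixel. The black-tailed teal head shifted about 1 pixel, well under 20 mm. The arm hid part of that area from the side camera, so this check comes from the scene camera only.

No check failed.

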